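# Load the micro-blaster with abrasive cartridges

### The job

Load the bench blaster: first shut off its air completely with the cross knob under the front edge of its top plate, then put every cartridge standing on the bench fully down into a bay of its own, grip fin towards the robot, and swing that bay's locking lever fully shut over it. When all are locked, turn the air fully on again; never have the air on while a cartridge sits in a bay unlocked, and leave the jar, ring clamp and brush where they are.

Things in the scene. Friction and masses are not known exactly. Their poses are not given: they have to be found in the camera images.
- blaster: black bench machine, fixed. Origin on the bench under the middle bay's centre; x away from the robot, y left along the row of bays, z up. Its top plate (400 mm wide, top 115 mm, underside 107 mm above the bench) overhangs the housing in front; the plate's straight front edge is at x = -94 mm, the bays' front walls begin at x = -48 mm. A gauge at its left front, to 170 mm high
- valve (a joint): air knob, rad: 0 = shut stop, 3.14 = fully open stop; it starts somewhere open, stays where left, turns at 0.12 N m (3 N at a lobe). Opening is clockwise seen from above (the lobe nearest the robot goes to +y, left), shutting the other way. At 0 and 1.57 its four lobes lie along the blaster's x and y axes
- valve_axis (a point): on the vertical axis of the air knob at lobe mid height, 82 mm above the bench; fixed to the blaster, same axes. Black four-lobed cross knob under the plate, 124 mm across, lobes 16 mm wide (22 at the tips), 68 to 96 mm above the bench. The plate's edge is 12 mm in front (-x) of the axis: forward lobes show up to 50 mm beyond it and are reached from above there
- bay0 (a point): centre of the floor of the left (+y) bay: an aluminium pocket open at the top, empty at the start, inside 81 mm (x) by 65 mm (y); floor 125 mm and top of its flared rim 167 mm above the bench. Axes are the blaster's. Bays are 104 mm apart along y
- bay1 (a point): centre of the floor of the middle bay, same as the left bay
- bay2 (a point): centre of the floor of the right (-y) bay, same as the left bay
- lever0 (a joint): lever of the left bay, rad: a flat steel arm, 183 to 194 mm above the bench, swinging level about a post 22 mm behind (+x) and 44 mm right (-y) of the bay's centre. 0 = shut stop: points to +y across the back half of the bay, 3 mm over a seated cartridge's lid; 1.57 = open, points to +x; 1.75 = open stop. Shuts counter-clockwise seen from above, stays where left, moves at 1.2 N. Starts open
- handle0 (a point): centre of the left bay's lever handle: an upright black round grip, diameter 18 mm, 44 mm tall (194 to 238 mm above the bench), 76 mm from the lever's post
- lever1 (a joint): lever of the middle bay, same as the left one
- handle1 (a point): centre of the middle bay's lever handle, same as the left one
- lever2 (a joint): lever of the right bay, same as the left one
- handle2 (a point): centre of the right bay's lever handle, same as the left one
- cart0_center (a point): centre of an abrasive cartridge, 50 mm above its underside. Grey body on a heavy brass foot, 76 mm (own x) by 60 mm (y) by 55 mm tall, flat black lid; on the lid's front half an upright black grip fin 36 mm (x) by 24 mm (y) by 45 mm tall, centred 16 mm in front (-x) of the middle; 100 mm tall in all, about 0.4 kg. Seated, its axes are parallel to the bay's, fin towards the robot (-x). May be absent
- cart1_center (a point): centre of an abrasive cartridge, 50 mm above its underside, the same as the first; may be absent
- cart2_center (a point): centre of an abrasive cartridge, 50 mm above its underside, the same as the first; may be absent
- jar: bystander: glass jar, 64 mm wide, 85 mm tall, far side; origin under its centre; leave alone
- ring_clamp: bystander: wooden ring clamp 140 mm long, 22 mm tall, lying at the far right; leave alone
- brush: bystander: bench brush lying to the left of the blaster; leave alone
Not all that is in view belongs to the job. Leave any turquoise look-alike of the part that bears cart0_center alone.

How it is judged:
By the outcome, as a careful person would: the job done as asked, in the order asked, and still so for the second after the job is handed in, with the robot touching nothing.
Of cart0, cart1, cart2 only 2 to 3 are there at a start; the rules pass over those that are not, and their reading is None.
At some moment in a run one of cart0, cart1, cart2 may be knocked a few centimetres aside while the robot is not near it.
It also fails if it takes over 210 s, if anything falls off the work surface, if the arm or the gripper's body presses on something with over 40 N, if the wrist force passes 120 N, or if a joint passes its speed limit or range.

### The arm

A 6-joint arm with a two-finger parallel gripper is mounted at the origin on the work surface. World frame = base frame: x ahead of the robot, y to its left, z up, the work surface at z = 0. Lengths are in mm, angles in degrees, forces in N, time in s.
With the tool pointing down it reaches from about 300 to 850 mm from the base axis. Payload 4.2 kg.
Tool frame: the origin (TCP) lies at the very end of the fingers, on their centre line; the grasp point (between the pads) lies 19 mm behind it; z points along the fingers, y is the line along which they close (so a half turn about z gives the same grasp; the last joint's range is limited). The gripper opens to 91 mm and grips with 3 to 60 N. Pads are 32 mm wide; open, the fingers measure 118 mm over their backs; the gripper's body (76 mm by 178 mm) begins 60 mm behind the grasp point.
Start: joints at [-1.146, 18.312, 89.639, -0, 72.044, -1.146], TCP at [575.016, 0, 213.976] pointing down, gripper open.
Joint ranges: [-177.97, 177.97], [-48.28, 115.42], [12.27, 149.76], [-77.06, 257.06], [2.81, 150.46], [-146.56, 146.56]. Speed limits (degrees/s): [147.25, 147.25, 180, 180, 180, 180].

### API

Orientations are given as [roll, pitch, yaw] about the fixed x, y, z axes, in that order (R = Rz(yaw) Ry(pitch) Rx(roll)).
In Python, from workcell import env gives the robot as it stands.
- The arm moves only by the shell command python3 -m pendant 'ROWS' [FORCE]. ROWS is a JSON object of lists of equal length, an entry for each row: "translation": the shift along the tool's x, y, z in mm, a list of three; "roll": the turn about the tool's z in rad; "hand": the closure in counts, from 0 (fully open) to 255 (shut). In form: {"translation": [[dx, dy, dz], ...], "roll": [roll, ...], "hand": [hand, ...]}. A call has exactly 8 rows; each row shifts and turns the commanded pose from where the row before left it, along the tool's axes as they then stand; what a row does not reach is not made up. A row lasts 1/12 s, in which the tool goes at most 41.7 mm and 7.16 degrees, less where a joint would pass 70% of its speed; a pose out of reach is approached as far as the arm can. A call with a gripper value outside its range is refused whole. The fingers move at their own pace and stop on an object; FORCE is the grip in N (left out, the last holds). Time passes only in rows, so rows that do not move let the fingers close, or fill a call up. It gives the time, the measured TCP pose, the force, the opening and the grip force at its end, in the units of the state.
- env.state(): the state, without advancing time (a new reading comes with each control period).
- env.grab_frame(name): name is "scene" or "side" or "wrist"; returns a dict with "frame" (420x560x3 uint8, red, green, blue), "z_map" (420x560 float32, mm along the optical axis (not along the pixel's ray), 0 where there is no reading), "fx", "fy", "cx", "cy" (pixels), "pose" (4x4, takes a point from camera to world coordinates). Camera axes: x right, y down, z forward; pixel columns grow to the right and rows downward; lengths in mm; the calibration is good to about 2 mm. A picture is of the moment at which its call begins.
- env.job_done(): hands the job in; it is judged then, once.
Trained networks look in a picture, given as the dict that the camera call returned (one of the last four; its "shot" number tells which), for a name from the list of things; names that differ only in an ending like _2 or _b are one class to them, and where a whole thing is asked for, a point or a joint stands for the part that bears it (a point fixed in the world has none). Each returns a list of dicts, best first, with "score" (0 to 1); they miss things now and then, are a little off and sometimes report something else, mostly with a low value. They report only what shows in the picture. A call takes as long as a camera call. They do not tell look-alikes from the thing itself.
- env.recognise(picture, label): "rect" ([centre column, centre row, width, height] in pixels, round what is visible of it).
- env.regions_of(picture, label): "pixels" (420x560 bool, what is visible of it) and "rect" ([centre column, centre row, width, height] in pixels, round what is visible of it).
The state is a dict: "time_s": time; "qpos": joint angles; "qvel": joint speeds; "effort": joint torques, N m; "ee_pos": TCP position; "ee_rot": TCP orientation; "force": force on the tool from outside, world axes, zero at the start; "torque": the same for the moment, N m; "gripper_width": finger opening in mm; "gripper_force": force on a finger pad.
Only numpy, scipy, OpenCV 4.12 (cv2) and the standard library are available. Lean on these libraries where they do the work, as an engineer would, in place of code of your own. Each camera call takes 0.05 s, during which the arm holds its last target. There are 200 camera calls.

## Working session

There is one attempt and no reset: what is moved stays moved. The work goes in short steps, Python scripts to look and compute and a shell command to move; the robot and the scene stay as the last step left them, time stands still between calls to the robot, and variables do not carry over. Pictures are saved under pics/ and viewed, at most 14 in all, crops included, and the job is handed in when it is done.

```bash
ls; mkdir -p pics; cat > h.py <<'E'
import numpy as np, cv2
from workcell import env
def shot(n,f=None):
    p=env.grab_frame(n)
    if f: cv2.imwrite('pics/'+f,cv2.cvtColor(p['frame'],cv2.COLOR_RGB2BGR))
    return p
def cloud(p,m=None):
    z=p['z_map']; v,u=np.nonzero((z>0)&(m if m is not None else True))
    d=z[v,u]; c=np.stack([(u-p['cx'])/p['fx']*d,(v-p['cy'])/p['fy']*d,d,np.ones_like(d)])
    return (np.array(p['pose'])@c)[:3].T,np.stack([u,v],1)
def proj(p,X):
    c=np.linalg.inv(np.array(p['pose']))@np.append(X,1); return p['fx']*c[0]/c[2]+p['cx'],p['fy']*c[1]/c[2]+p['cy']
E
python3 - <<'E'
from h import *
print(env.state())
for n in ['scene','side']:
    p=shot(n,n+'0.png'); print(n,np.round(p['pose'],3).tolist(),p['fx'])
    for l in ['blaster','valve','lever0','handle0','cart0_center','jar','ring_clamp','brush','bay0','valve_axis']:
        try:
            for r in env.regions_of(p,l):
                c,_=cloud(p,r['pixels']); print(l,round(r['score'],2),np.round(r['rect']),np.round(np.percentile(c,[2,50,98],axis=0)).tolist())
        except Exception as e: print(l,e)
E
```

```text
pics
{'time_s': 0.0, 'qpos': array([-1.14558631e+00,  1.83512732e+01,  8.97051591e+01,  5.91453696e-04,
        7.20435261e+01, -1.14395431e+00]), 'qvel': array([ 0.08546603,  0.04059019, -0.05013336,  0.04105893, -0.03099539,
       -0.03230318]), 'effort': array([-5.01459035e-04, -4.12465632e+01, -2.31973493e+01,  7.28826877e-02,
        4.58198413e-02, -1.41870069e-04]), 'ee_pos': array([5.74505677e+02, 1.72531378e-02, 2.13132415e+02]), 'ee_rot': array([-1.79900073e+02, -2.55782559e-03,  8.99981829e+01]), 'force': array([ 0.51914271,  0.03738699, -0.41486315]), 'torque': array([ 0.0281569 , -0.02835303,  0.04706509]), 'gripper_force': 0.0, 'gripper_width': 91.25914009170774}
scene [[-0.111, 0.717, -0.688, 1420.315], [0.994, 0.072, -0.085, 118.664], [-0.011, -0.693, -0.721, 1056.469], [0.0, 0.0, 0.0, 1.0]] 515.7818319195225
blaster 0.6 [324. 251. 176. 124.] [[513.0, -71.0, 18.0], [649.0, 128.0, 116.0], [718.0, 306.0, 208.0]]
lever0 0.83 [263. 217.  16.  34.] [[570.0, -51.0, 185.0], [648.0, -39.0, 197.0], [660.0, -31.0, 239.0]]
lever0 0.81 [351. 229.  10.  34.] [[586.0, 161.0, 185.0
[... 3142 characters left out ...]
251. 192.  17.  17.] [[746.0, -103.0, 67.0], [766.0, -76.0, 85.0], [795.0, -53.0, 90.0]]
jar 0.45 [252. 192.  18.  12.] [[746.0, -105.0, 67.0], [766.0, -78.0, 85.0], [797.0, -55.0, 90.0]]
jar 0.23 [246. 235. 147. 118.] [[463.0, -56.0, 16.0], [568.0, 169.0, 119.0], [713.0, 314.0, 200.0]]
ring_clamp 0.49 [313. 181.  18.  24.] [[668.0, -422.0, -1.0], [699.0, -352.0, 22.0], [752.0, -291.0, 27.0]]
brush 0.6 [153. 309.  52.  40.] [[543.0, 427.0, 2.0], [656.0, 448.0, 19.0], [737.0, 470.0, 24.0]]
bay0 0.84 [246. 234. 155. 115.] [[462.0, -70.0, 3.0], [567.0, 162.0, 118.0], [719.0, 314.0, 202.0]]
valve_axis 0.95 [245. 237. 146. 115.] [[462.0, -57.0, 14.0], [568.0, 169.0, 119.0], [712.0, 314.0, 200.0]]
```

```bash
cd pics; python3 - <<'E'
import cv2
a=cv2.imread('scene0.png')[150:370,90:510];b=cv2.imread('side0.png')[150:370,100:400]
cv2.imwrite('a.png',cv2.resize(a,(800,419),interpolation=3));cv2.imwrite('b.png',cv2.resize(b,(800,587),interpolation=3))
E
```

```text
(no output)
```

View pics/a.png

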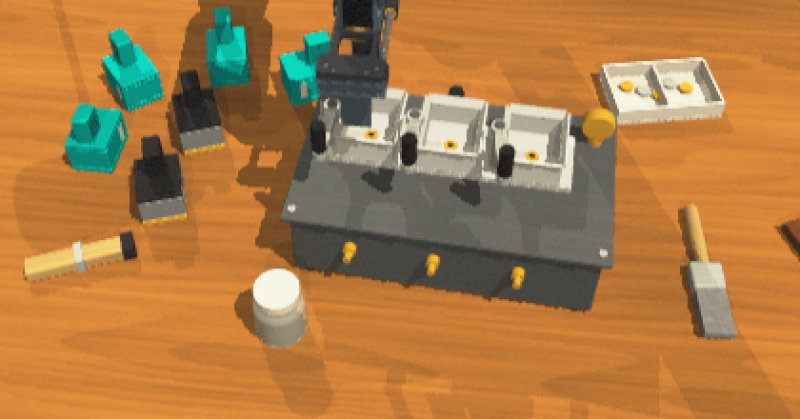

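View pics/b.png

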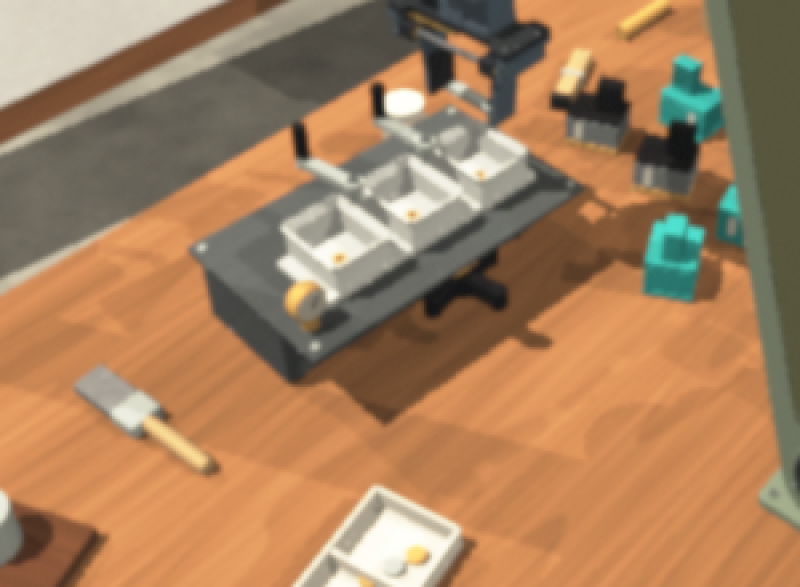

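```bash
cat >> h.py <<'E'
def carts(p,box=(150,700,-600,60)):
    c,uv=cloud(p); col=p['frame'][uv[:,1],uv[:,0]].astype(int)
    s=(c[:,0]>box[0])&(c[:,0]<box[1])&(c[:,1]>box[2])&(c[:,1]<box[3])
    dark=(col.max(1)<110)&(col.max(1)-col.min(1)<40)
    f=c[s&dark&(c[:,2]>85)&(c[:,2]<106)]; l=c[s&dark&(c[:,2]>49)&(c[:,2]<61)]
    return f,l
E
python3 - <<'E'
from h import *
P=[];H=[]
for n in ['scene','side']:
    p=shot(n); c,uv=cloud(p)
    s=(c[:,0]>440)&(c[:,0]<760)&(c[:,1]>-130)&(c[:,1]<360)
    q=c[s&(abs(c[:,2]-116)<4)]; print(n,'plate',len(q),cv2.minAreaRect(q[:,:2].astype(np.float32)), np.median(q[:,2]))
    # drop gripper and stuff: keep
    P.append(q)
    t=c[s&(c[:,2]>228)&(c[:,2]<241)&(c[:,0]>630)]
    for y in (-40,65,171):
        a=t[abs(t[:,1]-y)<25]; print('handle',len(a),(a[:,:2].min(0)+a[:,:2].max(0))/2 if len(a) else 0)
    f,l=carts(p)
    from scipy.cluster.hierarchy import fclusterdata
    for nm,a in (('fin',f),('lid',l)):
        if len(a)<5: continue
        k=fclusterdata(a[:,:2],20,criterion='distance',method='single')
        for i in set(k):
            b=a[k==i]
            if len(b)>12:
                r=cv2.minAreaRect(b[:,:2].astype(np.float32)); print(nm,len(b),np.round(b.mean(0)),np.round(r[0]),np.round(r[1]),round(r[2],1),np.round(b[:,2].max()))
q=np.vstack(P); r=cv2.minAreaRect(q[:,:2].astype(np.float32)); print('both',r); print(cv2.boxPoints(r))
E
```

```text
scene plate 6951 ((592.2011108398438, 118.23187255859375), (400.7053527832031, 244.58592224121094), 85.82061004638672) 115.50705084888239
handle 55 [645.62866115 -32.71827528]
handle 57 [660.1685391   64.16338291]
handle 62 [667.22673421 174.75541528]
fin 223 [694. -12.  93.] [694. -11.] [140.   9.] 84.0 103.0
fin 121 [ 587. -281.   98.] [ 584. -282.] [33. 24.] 15.3 106.0
fin 105 [ 457. -262.   98.] [ 452. -263.] [37. 24.] 19.8 105.0
lid 129 [695. -12.  55.] [695.  -9.] [137.   7.] 85.3 61.0
lid 439 [ 604. -276.   55.] [ 598. -278.] [77. 60.] 18.5 61.0
lid 363 [ 473. -254.   56.] [ 467. -257.] [77. 59.] 22.3 61.0
side plate 3297 ((590.8486328125, 119.28472900390625), (401.99774169921875, 244.522216796875), 85.60736083984375) 116.282812346539
handle 3 [640.82692792 -41.39295868]
handle 26 [657.60613521  66.11390323]
handle 31 [666.33898036 177.02604623]
fin 55 [ 575. -278.   96.] [ 577. -281.] [32. 24.] 27.3 104.0
fin 75 [ 446. -257.   97.] [ 449. -259.] [33. 27.] 37.5 106.0
lid 177 [ 464. -246.   56.] [ 463. -254.] [74. 65.] 23.1 61.0
lid 153 [ 592. -267.   55.] [ 593. -275.] [75. 61.] 21.7 61.0
both ((591.569091796875, 119.15461730957031), (402.1468811035156, 245.9788055419922), 85.60736083984375)
[[453.54056  -71.908325]
 [698.7968   -90.74808 ]
 [729.59766  310.21756 ]
 [484.34137  329.0573  ]]
```

```bash
cat >> h.py <<'E'
ex=np.array([.9972,-.0752]);ey=np.array([.0752,.9972]);O=np.array([563.4,120.9])
def B2W(x,y): return O+x*ex+y*ey
def W2B(P): d=np.asarray(P)[:,:2]-O; return np.stack([d@ex,d@ey],1)
E
python3 - <<'E'
from h import *
p=shot('wrist','w0.png'); print(np.round(p['pose'],2).tolist(),p['fx'])
for n in ['side','wrist','scene']:
    q=p if n=='wrist' else shot(n); c,uv=cloud(q); b=W2B(c)
    s=(c[:,2]>60)&(c[:,2]<103)&(b[:,0]>-180)&(b[:,0]<-80)&(abs(b[:,1])<150)
    if s.sum()<10: print(n,s.sum()); continue
    print(n,s.sum(),np.round(np.percentile(c[s],[0,50,100],axis=0)).tolist(),np.round(b[s].min(0)),np.round(b[s].max(0)))
    im=np.zeros((100,200),np.uint8)
    for x,y in b[s]: im[int(-x-80),int(100-y) if abs(y)<99 else 0]=255   # row: toward robot, col: right
    cv2.imwrite('pics/v_%s.png'%n,im)
E
cd pics; python3 -c "
import cv2,numpy as np
a=[cv2.resize(cv2.imread(f),(400,200),interpolation=0) for f in ('v_side.png','v_wrist.png') if cv2.imread(f) is not None]
w=cv2.imread('w0.png'); w=cv2.resize(w,(533,400)); o=np.zeros((600,800,3),np.uint8); o[:400,:533]=w
for i,x in enumerate(a): o[400:,400*i:400*i+400]=x
cv2.imwrite('c.png',o)"
```

```text
[[1.0, 0.0, 0.0, 574.7], [0.0, -0.96, -0.28, 79.56], [0.0, 0.28, -0.96, 384.81], [0.0, 0.0, 0.0, 1.0]] 350.1511127349522
side 379 [[421.0, 63.0, 69.0], [470.0, 123.0, 92.0], [486.0, 180.0, 103.0]] [-142.  -64.] [-80.  53.]
wrist 1432 [[423.0, 104.0, 68.0], [443.0, 115.0, 96.0], [465.0, 125.0, 98.0]] [-140.  -26.] [-98.  -3.]
scene 42 [[422.0, 101.0, 82.0], [433.0, 112.0, 96.0], [446.0, 123.0, 102.0]] [-140.  -29.] [-117.   -8.]
```

View pics/c.png

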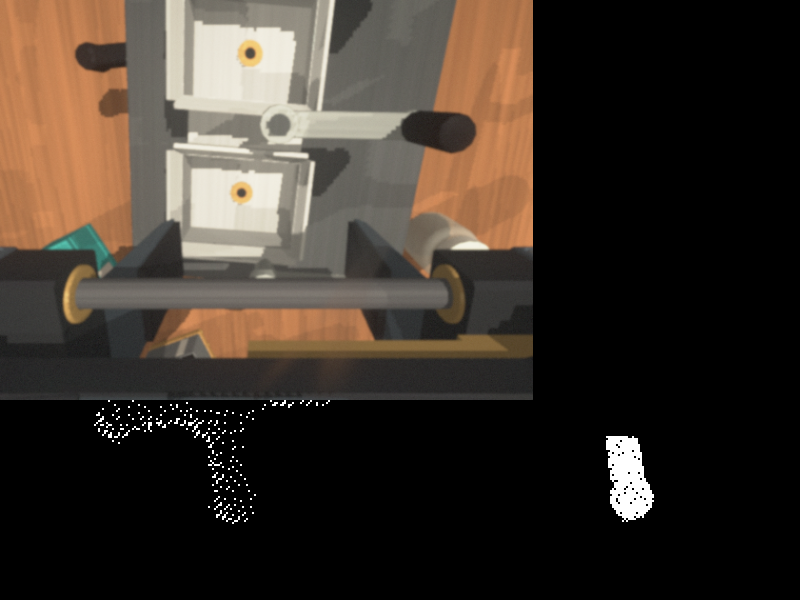

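```bash
python3 -m pendant '{"translation":[[29,-27.5,0],[29,-27.5,0],[29,-27.5,0],[29,-27.5,0],[29,-27.5,0],[0,0,0],[0,0,0],[0,0,0]],"roll":[0,0,0,0,0,0.12,0.12,0.12],"hand":[255,255,255,255,255,255,255,255]}' 20
python3 -m pendant '{"translation":[[0,0,0],[0,0,0],[0,0,0],[0,0,0],[0,0,0],[0,0,0],[0,0,0],[0,0,0]],"roll":[0.12,0.12,0.12,0.12,0.12,0.12,0.12,0.12],"hand":[255,255,255,255,255,255,255,255]}'
python3 -m pendant '{"translation":[[0,0,0],[0,0,0],[0,0,0],[0,0,0],[0,0,0],[0,0,0],[0,0,0],[0,0,0]],"roll":[0.12,0.12,0.086,0,0,0,0,0],"hand":[255,255,255,255,255,255,255,255]}'
```

```text
time_s: 2.02
ee_pos: [437.0, 145.8, 214.3]
ee_rot: [180.0, -0.0, 69.1]
force: [0.1, 0.4, 0.2]
gripper_width: 40.9
gripper_force: 0.0
time_s: 2.68
ee_pos: [437.5, 145.0, 214.0]
ee_rot: [180.0, -0.0, 14.0]
force: [0.4, -0.6, -0.1]
gripper_width: 0.3
gripper_force: 0.0
time_s: 3.35
ee_pos: [437.5, 145.0, 214.0]
ee_rot: [-180.0, -0.0, -4.3]
force: [0.5, 0.1, -0.3]
gripper_width: 0.7
gripper_force: 0.0
```

```bash
python3 -m pendant '{"translation":[[0,0,30],[0,0,30],[0,0,30],[0,0,25],[0,0,24],[0,0,0],[0,0,0],[0,0,0]],"roll":[0,0,0,0,0,0,0,0],"hand":[255,255,255,255,255,255,255,255]}'
python3 - <<'E'
from h import *
p=shot('wrist','w1.png');c,uv=cloud(p);b=W2B(c)
for k in (0,-104,104):
    s=(abs(c[:,2]-125)<4)&(abs(b[:,0])<60)&(abs(b[:,1]-k)<50)
    if s.sum()>50: print('floor',k,s.sum(),np.median(c[s][:,2]),cv2.minAreaRect(b[s].astype(np.float32)),np.percentile(b[s],[1,99],axis=0).round(1).tolist())
    r=(abs(c[:,2]-167)<3)&(abs(b[:,0])<70)&(abs(b[:,1]-k)<52)
    if r.sum()>50: print('rim',k,r.sum(),np.percentile(b[r],[1,99],axis=0).round(1).tolist())
E
```

```text
time_s: 4.02
ee_pos: [438.6, 145.3, 76.1]
ee_rot: [-180.0, -0.1, -4.3]
force: [-0.8, 0.5, 0.2]
gripper_width: 0.3
gripper_force: 0.0
floor 0 16062 125.08154550136966 ((-28.8895263671875, 4.39300537109375), (25.742855072021484, 91.23890686035156), 0.12818972766399384) [[-41.0, -40.4], [-16.4, 49.4]]
rim 0 8575 [[-47.0, -45.0], [-27.8, 33.0]]
floor -104 132 125.46744159416497 ((-41.05086898803711, -73.78799438476562), (3.3710732460021973, 5.676571369171143), 4.598183631896973) [[-42.6, -76.5], [-39.4, -71.0]]
floor 104 6562 125.07911478708887 ((-29.16292381286621, 80.08486938476562), (52.18400955200195, 26.04290771484375), 89.91029357910156) [[-41.3, 54.3], [-16.5, 104.4]]
rim 104 2863 [[-46.7, 55.2], [-27.5, 76.8]]
```

View pics/w1.png

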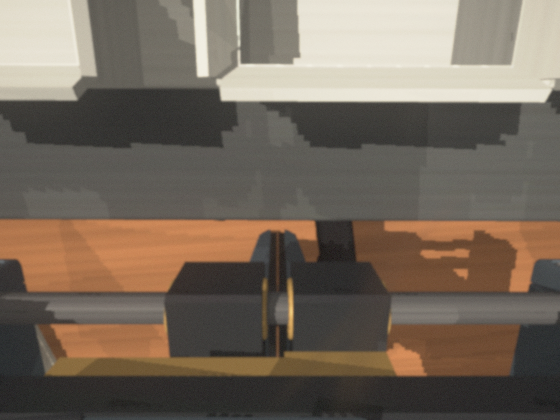

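```bash
python3 -m pendant '{"translation":[[-2,6.5,0],[-1,9.5,0],[-1,9.5,0],[2,8.5,0],[2,8.5,0],[4,6.5,0],[4.5,6.5,0],[0,0,0]],"roll":[0,0,0,0,0,0,0,0],"hand":[255,255,255,255,255,255,255,255]}'
cat >> h.py <<'E'
def valve(f=None):
    q=shot('side',f); c,uv=cloud(q); b=W2B(c)-np.array([-82,-8.5])
    s=(c[:,2]>66)&(c[:,2]<99)&(b[:,0]>-70)&(b[:,0]<5)&(abs(b[:,1])<70); r=np.hypot(b[:,0],b[:,1])
    s&=(r>30)&(r<66); th=np.degrees(np.arctan2(b[s,1],-b[s,0])); print('lobe theta hist',[(int(k*10-100),int(n)) for k,n in enumerate(np.histogram(th,bins=range(-100,101,10))[0])])
E
python3 -c "
from h import *
valve()"
```

```text
time_s: 4.73
ee_pos: [442.9, 88.5, 76.0]
ee_rot: [-179.9, -0.1, -4.4]
force: [-1.1, 1.9, 0.2]
gripper_width: 0.6
gripper_force: 0.4
lobe theta hist [(-100, 1), (-90, 1), (-80, 1), (-70, 3), (-60, 1), (-50, 10), (-40, 23), (-30, 16), (-20, 0), (-10, 1), (0, 14), (10, 34), (20, 38), (30, 1), (40, 0), (50, 0), (60, 0), (70, 0), (80, 0), (90, 26)]
```

```bash
python3 -m pendant '{"translation":[[0,0,-20],[0,0,-22],[-2,-26.5,0],[-2,-26.5,0],[-1,-26.5,0],[0,0,0],[0,0,20],[0,0,22]],"roll":[0,0,0,0,0,0,0,0],"hand":[255,255,255,255,255,255,255,255]}'
python3 -m pendant '{"translation":[[0,0,0],[0,6,0],[-1,8,0],[-1,7,0],[0,5,0],[0,4,0],[0,0,0],[0,0,0]],"roll":[0,0,0,0,0,0,0,0],"hand":[255,255,255,255,255,255,255,255]}'
python3 -c "
from h import *
valve()"
```

```text
time_s: 5.45
ee_pos: [443.7, 168.7, 75.9]
ee_rot: [-180.0, -0.2, -4.2]
force: [0.1, -0.3, 0.4]
gripper_width: 0.6
gripper_force: 0.0
time_s: 6.12
ee_pos: [438.2, 142.8, 76.1]
ee_rot: [-179.4, 0.0, -4.7]
force: [-4.6, 20.6, -3.5]
gripper_width: 0.4
gripper_force: 9.8
lobe theta hist [(-100, 0), (-90, 0), (-80, 0), (-70, 0), (-60, 0), (-50, 0), (-40, 0), (-30, 0), (-20, 2), (-10, 17), (0, 12), (10, 16), (20, 10), (30, 15), (40, 4), (50, 0), (60, 0), (70, 0), (80, 21), (90, 6)]
```

```bash
python3 -m pendant '{"translation":[[0,-8,0],[0,-5,0],[0,0,-35],[0,0,-35],[0,0,-35],[0,0,-35],[-5,30,-34],[-6,35,0]],"roll":[0,0,0,0,0,0,0,0],"hand":[255,255,255,255,255,255,200,0]}'
python3 -m pendant '{"translation":[[-6,35,0],[-6,35,0],[-6,35,0],[-5,35,0],[-5,35,0],[-5,35,0],[-4,35,0],[0,35,0]],"roll":[0,0,0,0,0,0,0,0],"hand":[0,0,0,0,0,0,0,0]}'
python3 -m pendant '{"translation":[[0,35,0],[0,35,0],[0,10,0],[0,0,0],[0,0,0],[0,0,0],[0,0,0],[0,0,0]],"roll":[0,0,0,0,0,0,0,0],"hand":[0,0,0,0,0,0,0,0]}'
cat >> h.py <<'E'
from scipy.cluster.hierarchy import fclusterdata
def meas(p,box=(150,700,-600,60)):
    for nm,a in zip(('fin','lid'),carts(p,box)):
        if len(a)<5: continue
        if len(a)>3000: a=a[::len(a)//3000+1]
        k=fclusterdata(a[:,:2],12,criterion='distance',method='single')
        for i in set(k):
            b=a[k==i]
            if len(b)>12:
                r=cv2.minAreaRect(b[:,:2].astype(np.float32)); print(nm,len(b),np.round(r[0],1),np.round(r[1],1),round(r[2],1),'z',np.median(b[:,2]).round(1))
E
python3 - <<'E'
from h import *
p=shot('wrist','w2.png'); meas(p)
p=shot('scene','s2.png'); print('scene'); meas(p)
a=cv2.imread('pics/w2.png');b=cv2.imread('pics/s2.png')[130:370]
o=np.zeros((600,800,3),np.uint8);o[:300,:400]=cv2.resize(a,(400,300));o[300:,:700]=cv2.resize(b,(700,300));cv2.imwrite('pics/d.png',o)
E
```

```text
time_s: 6.83
ee_pos: [428.4, 90.8, 253.0]
ee_rot: [-179.8, -0.8, -4.1]
force: [2.4, -1.2, 0.5]
gripper_width: 11.0
gripper_force: 0.0
time_s: 7.5
ee_pos: [364.6, -188.2, 247.0]
ee_rot: [179.9, -0.1, -4.4]
force: [1.3, 1.4, -0.4]
gripper_width: 64.4
gripper_force: 0.0
time_s: 8.17
ee_pos: [360.5, -264.6, 246.2]
ee_rot: [180.0, -0.0, -4.2]
force: [0.3, 0.5, 0.2]
gripper_width: 91.2
gripper_force: 0.0
fin 31 [537.7 -64.5] [1.8 5.9] 45.3 z 87.6
fin 106 [ 352.6 -111.8] [18.2  2.3] 28.8 z 90.9
fin 77 [ 513.2 -391.2] [18.7  0.8] 88.8 z 90.4
fin 30 [ 363.9 -378. ] [28.4  0.6] 40.1 z 86.5
fin 1188 [ 450.1 -261.9] [35.7 24.5] 21.7 z 99.8
fin 50 [ 313.2 -257.9] [27.2  0.9] 14.5 z 92.2
lid 104 [538.4 -55.1] [10.5 29.8] 21.7 z 54.3
lid 1841 [ 464.6 -256.6] [74.9 58.9] 21.9 z 54.9
lid 23 [ 511.1 -420.5] [ 2.4 21.4] 88.1 z 54.7
scene
fin 216 [695.  -10.7] [140.1   7.6] 83.9 z 92.8
fin 101 [ 453.9 -262.1] [32.9 24. ] 20.1 z 99.1
fin 120 [ 583.  -282.2] [34. 23.] 13.5 z 98.8
lid 67 [697.8  30.9] [57.6  5.5] 85.9 z 54.5
lid 78 [691.3 -45.9] [62.6  6.6] 82.6 z 54.9
lid 438 [ 597.7 -278.5] [76.8 59.7] 18.8 z 55.5
lid 360 [ 466.2 -257.8] [76.5 58.9] 21.5 z 55.8
```

View pics/d.png

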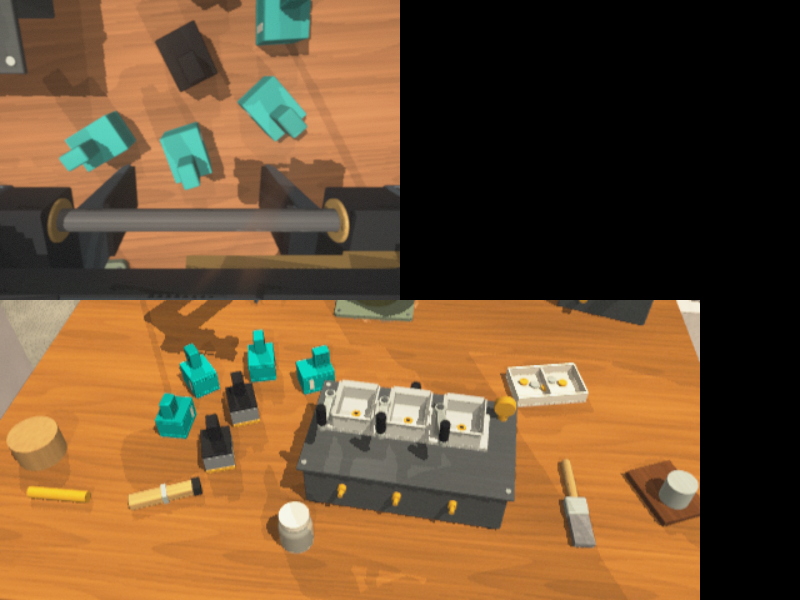

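```bash
python3 -m pendant '{"translation":[[0,0,0],[0,0,0],[0,0,0],[0,0,0],[28,10.2,0],[28,10.2,0],[28,10.4,0],[0,0,34]],"roll":[-0.114,-0.114,-0.114,-0.112,0,0,0,0],"hand":[0,0,0,0,0,0,40,60]}'
python3 -m pendant '{"translation":[[0,0,35],[0,0,35],[0,0,30],[0,0,25],[0,0,20],[0,0,5],[0,0,0],[0,0,0]],"roll":[0,0,0,0,0,0,0,0],"hand":[60,60,60,60,60,60,60,60]}'
```

```text
time_s: 8.93
ee_pos: [458.8, -265.4, 217.4]
ee_rot: [179.2, -0.7, 21.9]
force: [1.1, -1.5, -0.3]
gripper_width: 80.6
gripper_force: 0.0
time_s: 9.6
ee_pos: [450.6, -263.5, 62.8]
ee_rot: [179.9, -0.0, 21.7]
force: [-0.0, 0.4, 0.3]
gripper_width: 69.8
gripper_force: 0.0
```

```bash
python3 -m pendant '{"translation":[[0,0,0],[0,0,0],[0,0,0],[0,0,0],[0,0,0],[0,0,0],[0,0,0],[0,0,0]],"roll":[0,0,0,0,0,0,0,0],"hand":[255,255,255,255,255,255,255,255]}' 40
python3 -m pendant '{"translation":[[0,0,-20],[0,0,-28],[0,0,-28],[0,0,-28],[0,0,-28],[0,0,-28],[0,0,-28],[0,0,0]],"roll":[0,0,0,0,0.08,0.12,0.12,0.133],"hand":[255,255,255,255,255,255,255,255]}'
python3 - <<'E'
from h import *
for n in ('scene','side'):
    p=shot(n);c,uv=cloud(p);b=W2B(c)
    for k in (0,-104,104):
        for z,nm in ((125,'floor'),(166,'rim')):
            s=(abs(c[:,2]-z)<4)&(abs(b[:,0])<56)&(abs(b[:,1]-k)<51)
            if s.sum()>30: print(n,nm,k,s.sum(),np.percentile(b[s]-[0,k],[1,99],axis=0).round(1).tolist())
E
```

```text
time_s: 10.27
ee_pos: [449.6, -263.1, 62.0]
ee_rot: [-180.0, 0.0, 21.7]
force: [-1.0, 0.5, 0.5]
gripper_width: 23.9
gripper_force: 40.0
time_s: 10.93
ee_pos: [452.0, -264.7, 255.2]
ee_rot: [179.7, -0.5, -4.1]
force: [1.1, -1.2, -3.4]
gripper_width: 24.0
gripper_force: 40.0
scene floor 0 607 [[-41.7, -43.1], [47.5, 48.7]]
scene rim 0 226 [[-47.5, -50.1], [51.4, 39.5]]
scene floor -104 500 [[-41.8, -47.0], [47.1, 34.1]]
scene rim -104 237 [[-48.9, -49.8], [51.3, 30.5]]
scene floor 104 564 [[-41.5, -41.0], [47.0, 41.0]]
scene rim 104 212 [[-47.5, -50.2], [51.1, 30.6]]
side floor 0 237 [[-43.7, -46.1], [46.2, 48.5]]
side rim 0 154 [[-48.6, -50.3], [51.2, 45.7]]
side floor -104 189 [[-45.1, -46.6], [44.9, 48.5]]
side rim -104 143 [[-47.5, -50.4], [52.0, 42.1]]
side floor 104 315 [[-42.6, -44.7], [46.3, 42.6]]
side rim 104 180 [[-46.3, -50.1], [52.5, 31.2]]
```

```bash
python3 -m pendant '{"translation":[[-2.3,-20,0],[-2.3,-33,0],[-2.3,-33,0],[-2.3,-33,0],[-2.3,-33,0],[-2.3,-33,0],[-2.3,-33,0],[-2.3,-33,0]],"roll":[0,0,0,0,0,0,0,0.003],"hand":[255,255,255,255,255,255,255,255]}'
python3 -m pendant '{"translation":[[-2.3,-33,0],[-2.3,-33,0],[-2.3,-33,0],[-2.3,-25,0],[0,-18,0],[0,0,0],[0,0,0],[0,0,0]],"roll":[0,0,0,0,0,0,0,0],"hand":[255,255,255,255,255,255,255,255]}'
python3 - <<'E'
from h import *
print(env.state()['ee_pos'])
p=shot('wrist','w3.png');c,uv=cloud(p);b=W2B(c)
s=(abs(b[:,0]-5)<25)&(abs(b[:,1])<170)
for y in range(-60,61,2):
    m=s&(abs(b[:,1]-y)<1)
    if m.sum(): print(y,c[m][:,2].min().round(),np.median(c[m][:,2]).round(),c[m][:,2].max().round(),end=' | ')
print()
s=(abs(b[:,1])<20)
for x in range(-56,62,2):
    m=s&(abs(b[:,0]-x)<1)
    if m.sum(): print(x,np.median(c[m][:,2]).round(),end=' | ')
E
```

```text
time_s: 11.7
ee_pos: [446.3, -10.1, 248.1]
ee_rot: [180.0, 0.3, -3.8]
force: [1.5, -0.5, -4.0]
gripper_width: 23.8
gripper_force: 40.0
time_s: 12.37
ee_pos: [447.8, 130.0, 248.7]
ee_rot: [179.9, 0.2, -3.9]
force: [-0.3, 0.2, -4.1]
gripper_width: 23.8
gripper_force: 40.0
[447.78324344 130.0231108  248.66469927]
-60 123.0 125.0 197.0 | -58 123.0 126.0 197.0 | -56 126.0 196.0 199.0 | -54 139.0 195.0 201.0 | -52 149.0 195.0 200.0 | -50 160.0 195.0 200.0 | -48 164.0 167.0 200.0 | -46 163.0 167.0 197.0 | -44 159.0 163.0 198.0 | -42 156.0 159.0 197.0 | -40 123.0 140.0 185.0 | -38 123.0 125.0 127.0 | -36 123.0 125.0 126.0 | -34 123.0 125.0 127.0 | -32 123.0 125.0 127.0 | -30 123.0 125.0 127.0 | -28 123.0 125.0 127.0 | -26 123.0 125.0 127.0 | -24 124.0 125.0 127.0 | -22 123.0 125.0 128.0 | -20 123.0 125.0 127.0 | -18 123.0 125.0 127.0 | -16 123.0 125.0 127.0 | -14 123.0 125.0 127.0 | -12 123.0 125.0 128.0 | -10 123.0 125.0 128.0 | -8 123.0 125.0 128.0 | -6 123.0 125.0 128.0 | -4 123.0 126.0 128.0 | -2 123.0 125.0 127.0 | 0 123.0 125.0 128.0 | 2 123.0 125.0 127.0 | 4 123.0 125.0 128.0 | 6 123.
[... 460 characters left out ...]
 127.0 198.0 | 50 123.0 126.0 200.0 | 52 123.0 126.0 200.0 | 54 124.0 126.0 200.0 | 56 123.0 166.0 198.0 | 58 123.0 165.0 198.0 | 60 123.0 138.0 197.0 | 
-56 115.0 | -54 115.0 | -52 115.0 | -50 115.0 | -48 115.0 | -46 166.0 | -44 167.0 | -42 163.0 | -40 160.0 | -38 129.0 | -36 125.0 | -34 125.0 | -32 125.0 | -30 125.0 | -28 125.0 | -26 125.0 | -24 125.0 | -22 125.0 | -20 125.0 | -18 125.0 | -16 125.0 | -14 125.0 | -12 125.0 | -10 125.0 | -8 125.0 | -6 125.0 | -4 125.0 | -2 126.0 | 0 126.0 | 2 125.0 | 4 125.0 | 6 125.0 | 8 125.0 | 10 125.0 | 12 125.0 | 14 125.0 | 16 125.0 | 18 125.0 | 20 125.0 | 22 125.0 | 24 125.0 | 26 125.0 | 28 125.0 | 30 125.0 | 32 125.0 | 34 125.0 | 36 125.0 | 38 125.0 |
```

View pics/w3.png

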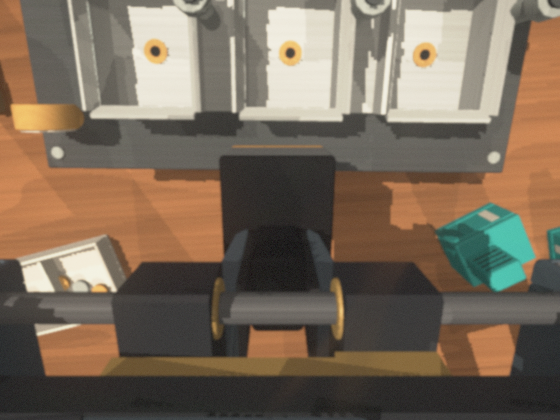

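```bash
sed -i 's/O=np.array(\[563.4,120.9\])/O=np.array([563.3,112.9])/' h.py
cat >> h.py <<'E'
def inhand(f=None):
    p=shot('wrist',f);c,uv=cloud(p);b=W2B(c); t=env.state(); e=W2B(t['ee_pos'][None])[0]
    d=b-e; s=(abs(d[:,1])<40)&(d[:,0]>5)&(d[:,0]<75)&(abs(c[:,2]-(t['ee_pos'][2]-6))<5)
    print('tcp B',e.round(1),'z',t['ee_pos'][2].round(1),'yaw',t['ee_rot'].round(2)); q=d[s]
    print('lid z',np.median(c[s][:,2]).round(1),'far edge',np.percentile(q[:,0],99).round(1),'y',np.percentile(q[:,1],[1,99]).round(1))
    # yaw from far edge
    Y=np.arange(-26,27,4); X=[np.percentile(q[abs(q[:,1]-y)<2,0],97) for y in Y]; print('edge slope deg',np.degrees(np.arctan(np.polyfit(Y,X,1)[0])).round(2))
E
python3 -c "
from h import *
inhand()"
```

```text
tcp B [-116.     8.1] z 249.3 yaw [ 1.7995e+02  9.0000e-02 -3.9700e+00]
lid z 241.9 far edge 53.9 y [-28.2  30.3]
edge slope deg -0.47
```

```bash
python3 -m pendant '{"translation":[[12,1,0],[20,2,0],[24,2,0],[24,2,0],[14,1.3,0],[6,0,0],[0,0,0],[0,0,0]],"roll":[0.006,0,0,0,0,0,0,0],"hand":[255,255,255,255,255,255,255,255]}'
python3 -c "
from h import *
inhand()"
```

```text
time_s: 13.13
ee_pos: [547.4, 114.5, 249.6]
ee_rot: [180.0, 0.1, -4.4]
force: [-0.5, 0.2, -3.4]
gripper_width: 23.8
gripper_force: 40.0
tcp B [-16.4   0.5] z 249.8 yaw [ 1.7999e+02  8.0000e-02 -4.3300e+00]
lid z 242.5 far edge 54.6 y [-28.6  29.8]
edge slope deg 0.05
```

```bash
python3 -m pendant '{"translation":[[0,1,0],[0,0,8],[0,0,8],[0,0,8],[0,0,6],[0,0,6],[0,0,6],[0,0,0]],"roll":[0,0,0,0,0,0,0,0],"hand":[255,255,255,255,255,255,255,255]}'
```

```text
time_s: 13.85
ee_pos: [546.9, 113.8, 206.4]
ee_rot: [180.0, 0.2, -4.3]
force: [0.2, 0.2, -4.0]
gripper_width: 23.9
gripper_force: 40.0
```

```bash
python3 -m pendant '{"translation":[[0,0,4],[0,0,4],[0,0,4],[0,0,3],[0,0,2],[0,0,0],[0,0,0],[0,0,0]],"roll":[0,0,0,0,0,0,0,0],"hand":[255,255,255,255,255,255,255,255]}'
```

```text
time_s: 14.52
ee_pos: [547.9, 114.0, 191.3]
ee_rot: [-180.0, -0.0, -4.3]
force: [0.1, 0.0, -3.9]
gripper_width: 24.0
gripper_force: 40.0
```

```bash
python3 -m pendant '{"translation":[[0,0,2],[0,0,2],[0,0,1],[0,0,0],[0,0,0],[0,0,0],[0,0,0],[0,0,0]],"roll":[0,0,0,0,0,0,0,0],"hand":[255,255,255,255,255,255,255,255]}'
```

```text
time_s: 15.18
ee_pos: [548.0, 114.1, 187.0]
ee_rot: [-180.0, -0.1, -4.3]
force: [-2.4, -0.5, 5.1]
gripper_width: 23.8
gripper_force: 40.0
```

```bash
python3 -m pendant '{"translation":[[0,0,0],[0,0,0],[0,0,0],[0,0,-15],[0,0,-20],[0,0,-20],[0,0,-20],[0,0,0]],"roll":[0,0,0,0,0,0,0,0],"hand":[90,90,90,90,90,90,90,90]}'
cat >> h.py <<'E'
def handles():
    for n in ('wrist','scene'):
        p=shot(n,n+'_h.png');c,uv=cloud(p);b=W2B(c); col=p['frame'][uv[:,1],uv[:,0]].max(1)
        for k in (0,-104):
            m=(abs(c[:,2]-237)<4)&(b[:,0]>0)&(b[:,0]<130)&(abs(b[:,1]-k+10)<60)&(col<90)
            if n=='wrist' or 1: 
                if m.sum()>5: print(n,'handle bay y',k,m.sum(),((b[m].min(0)+b[m].max(0))/2).round(1),np.ptp(b[m],axis=0).round(1))
            l=(abs(c[:,2]-180)<5)&(abs(b[:,0]+0)<45)&(abs(b[:,1]-k)<34)&(col<100)
            if l.sum()>30: print(n,'lid',k,l.sum(),np.median(c[l][:,2]).round(1),cv2.minAreaRect(b[l].astype(np.float32)))
E
python3 -c "
from h import *
handles()"
```

```text
time_s: 15.85
ee_pos: [549.9, 114.3, 264.9]
ee_rot: [-179.9, -0.5, -4.3]
force: [0.9, 0.3, 0.4]
gripper_width: 59.3
gripper_force: 0.0
wrist handle bay y 0 956 [ 98.9 -39.1] [17.1 17.2]
wrist lid 0 6001 180.0 ((1.6038703918457031, 0.7838687896728516), (75.23381805419922, 59.8804931640625), 0.0639873817563057)
wrist handle bay y -104 555 [  98.4 -142.4] [16.1 10.6]
scene handle bay y 0 36 [100.9 -41.3] [14.9 15.4]
scene lid 0 494 180.3 ((1.5773658752441406, -1.480417251586914), (78.7134017944336, 59.95914840698242), 0.4625060260295868)
scene handle bay y -104 39 [ 100.4 -148.2] [17.4 16.3]
```

```bash
python3 -m pendant '{"translation":[[0,0,0],[0,0,0],[0,0,0],[0,0,0],[0,0,0],[0,0,0],[0,0,0],[0,0,0]],"roll":[-0.113,-0.113,-0.113,-0.113,-0.113,-0.113,-0.107,0],"hand":[90,90,90,90,90,90,90,90]}'
python3 -m pendant '{"translation":[[10,20,0],[14,30,0],[14,30,0],[14,29,0],[0,0,0],[0,0,0],[0,0,0],[0,0,0]],"roll":[0,0,0,0,0,0,0,0],"hand":[90,90,90,90,90,90,90,90]}'
python3 -c "
from h import *
print(W2B(env.state()['ee_pos'][None]))"
```

```text
time_s: 16.62
ee_pos: [546.9, 113.8, 259.0]
ee_rot: [-179.9, 0.2, 40.8]
force: [0.1, 0.5, 0.7]
gripper_width: 59.0
gripper_force: 0.0
time_s: 17.28
ee_pos: [657.0, 65.7, 260.7]
ee_rot: [-179.9, 0.1, 40.6]
force: [-0.3, 0.1, 0.4]
gripper_width: 58.8
gripper_force: 0.0
[[ 97.03959947 -40.06202943]]
```

```bash
python3 -m pendant '{"translation":[[1.4,1.4,10],[0,0,16],[0,0,16],[0,0,16],[0,0,0],[0,0,0],[0,0,0],[0,0,0]],"roll":[0,0,0,0,0,0,0,0],"hand":[90,90,90,90,255,255,255,255]}' 15
python3 -m pendant '{"translation":[[0,0,0],[0,0,0],[0,0,0],[0,0,0],[0,0,0],[0,0,0],[0,0,0],[0,0,0]],"roll":[0,0,0,0,0,0,0,0],"hand":[255,255,255,255,255,255,255,255]}'
```

```text
time_s: 17.95
ee_pos: [660.7, 65.2, 204.5]
ee_rot: [179.9, -0.1, 40.7]
force: [-0.3, 0.2, -0.5]
gripper_width: 35.3
gripper_force: 0.0
time_s: 18.62
ee_pos: [660.2, 65.1, 203.7]
ee_rot: [180.0, -0.0, 40.7]
force: [-1.5, 1.7, 5.1]
gripper_width: 17.7
gripper_force: 15.0
```

```bash
python3 -m pendant '{"translation":[[4.8,-6.7,0],[4.9,-6.8,0],[3.1,-6.9,0],[3.1,-7,0],[1.6,-7.4,0],[1.6,-7.4,0],[0.2,-7.5,0],[0.1,-7.6,0]],"roll":[0,0,0,0,0,0,0,0],"hand":[255,255,255,255,255,255,255,255]}'
python3 -m pendant '{"translation":[[-1.4,-7.5,0],[-1.4,-7.5,0],[-2.8,-7,0],[-2.9,-7,0],[-4.2,-6.3,0],[-4.2,-6.4,0],[-3.9,-4.1,0],[-1.9,-2.1,0]],"roll":[0,0,0,0,0,0,0,0],"hand":[255,255,255,255,255,255,255,255]}'
python3 -m pendant '{"translation":[[-1.5,-1.5,0],[0,0,0],[0,0,0],[0,0,0],[0,0,0],[0,0,0],[0,0,0],[0,0,0]],"roll":[0,0,0,0,0,0,0,0],"hand":[255,255,255,255,255,255,255,255]}'
python3 -c "
from h import *
print(W2B(env.state()['ee_pos'][None]))"
```

```text
time_s: 19.28
ee_pos: [640.0, 122.6, 203.7]
ee_rot: [179.8, -0.3, 40.7]
force: [5.1, -0.1, 2.5]
gripper_width: 17.4
gripper_force: 15.0
time_s: 19.95
ee_pos: [590.1, 142.9, 203.6]
ee_rot: [179.8, -0.2, 40.7]
force: [12.2, -2.0, 0.7]
gripper_width: 17.8
gripper_force: 15.0
time_s: 20.62
ee_pos: [590.1, 142.8, 203.6]
ee_rot: [179.7, -0.4, 40.7]
force: [11.5, -0.9, 2.8]
gripper_width: 17.6
gripper_force: 15.0
[[24.48494255 31.84972373]]
```

```bash
python3 -m pendant '{"translation":[[0,0,0],[0,0,0],[0,0,0],[0,0,0],[0,0,-15],[0,0,-20],[0,0,-20],[0,0,-10]],"roll":[0,0,0,0,0,0,0,0],"hand":[150,150,150,150,150,150,150,150]}'
python3 - <<'E'
from h import *
for n in ('scene','side'):
    p=shot(n,n+'_l.png');c,uv=cloud(p);b=W2B(c);col=p['frame'][uv[:,1],uv[:,0]].max(1)
    m=(c[:,2]>200)&(c[:,2]<242)&(col<90)&(b[:,0]>5)&(b[:,0]<45)&(abs(b[:,1]-32)<20)
    print(n,'handle',m.sum(),((b[m].min(0)+b[m].max(0))/2).round(1),np.ptp(b[m],axis=0).round(1))
    m=(abs(c[:,2]-194)<4)&(abs(b[:,0]-22)<25)&(b[:,1]>-34)&(b[:,1]<20); print('arm',m.sum(),np.polyfit(b[m][:,1],b[m][:,0],1).round(3) if m.sum()>5 else '')
a=cv2.imread('pics/scene_l.png')[170:300,150:400];cv2.imwrite('pics/e.png',cv2.resize(a,(800,416)))
E
```

```text
time_s: 21.28
ee_pos: [587.0, 143.1, 269.9]
ee_rot: [180.0, -0.1, 40.7]
force: [0.4, 0.3, 0.1]
gripper_width: 37.9
gripper_force: 0.0
scene handle 112 [28.7 29.3] [15.3 17.3]
arm 157 [-0.09  20.302]
side handle 64 [21.2 31.6] [13.4 16. ]
arm 35 [-0.287 22.479]
```

View pics/e.png

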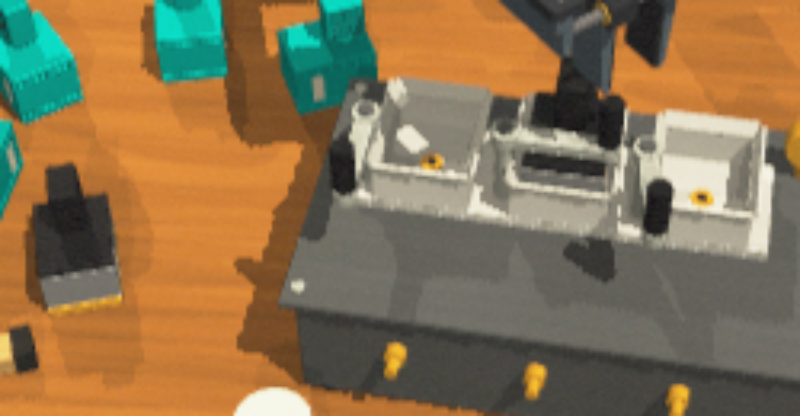

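```bash
python3 -m pendant '{"translation":[[0,0,0],[0,0,0],[0,0,0],[-18.2,28,0],[-18.2,28,0],[-18.2,28,0],[-18.2,28,0],[-18.2,28,0]],"roll":[0.12,0.12,0.12,0,0,0,0,0],"hand":[150,100,60,60,60,60,60,60]}'
python3 -m pendant '{"translation":[[-18.2,28,0],[-18.2,28,0],[-18.2,28,0],[-18.2,28,0],[-18.2,28,0],[-18.2,28,0],[-18.2,28,0],[-10,28,0]],"roll":[0,0,0,0,0,0,0,0],"hand":[60,60,60,60,60,60,60,60]}'
python3 -m pendant '{"translation":[[0,0,0],[0,0,0],[0,0,0],[0,0,0],[0,0,0],[0,0,0],[0,0,0],[0,0,0]],"roll":[0,0,0,0,0,0,0,0],"hand":[60,60,60,60,60,60,60,60]}'
python3 - <<'E'
from h import *
p=shot('wrist','w5.png'); meas(p,(400,700,-450,-150))
p=shot('scene'); meas(p,(400,700,-450,-150))
E
```

```text
time_s: 22.05
ee_pos: [547.8, -21.1, 266.2]
ee_rot: [-179.9, 0.2, 20.1]
force: [0.6, 0.1, -0.3]
gripper_width: 69.8
gripper_force: 0.0
time_s: 22.72
ee_pos: [494.8, -278.6, 266.5]
ee_rot: [-179.8, 0.2, 20.0]
force: [0.9, 0.6, -0.2]
gripper_width: 69.8
gripper_force: 0.0
time_s: 23.38
ee_pos: [497.3, -276.9, 268.2]
ee_rot: [180.0, -0.0, 20.1]
force: [0.9, -0.3, -0.5]
gripper_width: 69.9
gripper_force: 0.0
fin 1027 [ 580.8 -281.9] [35.4 24.5] 19.6 z 99.8
fin 47 [ 532.1 -380.1] [ 1.2 24. ] 89.1 z 89.3
lid 1565 [ 595.5 -277.3] [74.8 59.3] 18.6 z 55.0
lid 14 [ 504.2 -401.7] [12.6  3.2] 66.3 z 55.3
fin 118 [ 584.3 -281.8] [34.2 23. ] 13.9 z 99.4
lid 437 [ 597.5 -278.7] [77.4 60.6] 18.7 z 55.6
```

```bash
python3 -m pendant '{"translation":[[0,0,0],[20,8.5,0],[30,12,0],[27.3,11,0],[0,0,30],[0,0,35],[0,0,35],[0,0,30]],"roll":[0.024,0,0,0,0,0,0,0],"hand":[60,60,60,60,60,60,60,60]}'
python3 -m pendant '{"translation":[[0,0,30],[0,0,24],[0,0,16],[0,0,5.5],[0,0,0],[0,0,0],[0,0,0],[0,0,0]],"roll":[0,0,0,0,0,0,0,0],"hand":[60,60,60,60,60,60,60,255]}' 40
python3 -m pendant '{"translation":[[0,0,0],[0,0,0],[0,0,0],[0,0,0],[0,0,0],[0,0,0],[0,0,0],[0,0,0]],"roll":[0,0,0,0,0,0,0,0],"hand":[255,255,255,255,255,255,255,255]}'
```

```text
time_s: 24.15
ee_pos: [580.0, -282.2, 135.7]
ee_rot: [-179.9, 0.1, 18.6]
force: [-0.1, -0.3, -0.6]
gripper_width: 69.8
gripper_force: 0.0
time_s: 24.82
ee_pos: [581.5, -283.0, 64.2]
ee_rot: [179.9, -0.1, 18.7]
force: [0.2, -0.3, 1.2]
gripper_width: 65.8
gripper_force: 0.0
time_s: 25.48
ee_pos: [580.5, -282.7, 62.5]
ee_rot: [180.0, -0.0, 18.7]
force: [-0.3, -1.1, 0.1]
gripper_width: 23.8
gripper_force: 40.0
```

```bash
python3 -m pendant '{"translation":[[0,0,-20],[0,0,-30],[0,0,-30],[0,0,-30],[0,0,-30],[0,0,-30],[0,0,-28],[0,0,0]],"roll":[0,0,0,0,0.08,0.12,0.12,0.082],"hand":[255,255,255,255,255,255,255,255]}'
python3 -m pendant '{"translation":[[-10,-15,0],[-17,-30,0],[-17,-30,0],[-17,-30,0],[-17,-30,0],[-17,-30,0],[-17,-30,0],[-17,-30,0]],"roll":[0,0,0,0,0,0,0,0],"hand":[255,255,255,255,255,255,255,255]}'
python3 -m pendant '{"translation":[[-17,-30,0],[-10,-24,0],[-7,-10,0],[0,0,0],[0,0,0],[0,0,0],[0,0,0],[0,0,0]],"roll":[0,0,0,0,0,0,0,0],"hand":[255,255,255,255,255,255,255,255]}'
python3 - <<'E'
from h import *
inhand('w6.png')
p=shot('wrist');c,uv=cloud(p);b=W2B(c)
s=(abs(b[:,0]+10)<20)
for y in list(range(-146,-130,2))+list(range(-80,-62,2)):
    m=s&(abs(b[:,1]-y)<1)
    if m.sum(): print(y,np.median(c[m][:,2]).round(),end=' | ')
col=p['frame'][uv[:,1],uv[:,0]].max(1)
m=(abs(c[:,2]-237)<4)&(b[:,0]>-5)&(abs(b[:,1]-20)<50)&(col<90)
if m.sum(): print('h1',m.sum(),((b[m].min(0)+b[m].max(0))/2).round(1),np.ptp(b[m],axis=0))
m=(abs(c[:,2]-194)<3)&(b[:,0]>5)&(b[:,0]<45)&(b[:,1]>-30)&(b[:,1]<18)
if m.sum()>20: print('arm1',np.degrees(np.arctan(np.polyfit(b[m][:,1],b[m][:,0],1)[0])))
E
```

```text
time_s: 26.15
ee_pos: [582.6, -283.6, 266.9]
ee_rot: [179.8, -0.6, -4.7]
force: [1.5, -0.4, -2.0]
gripper_width: 23.9
gripper_force: 40.0
time_s: 26.82
ee_pos: [467.2, -46.9, 259.7]
ee_rot: [-180.0, 0.1, -4.4]
force: [0.2, 0.4, -3.8]
gripper_width: 24.0
gripper_force: 40.0
time_s: 27.48
ee_pos: [440.4, 17.1, 260.3]
ee_rot: [180.0, 0.0, -4.5]
force: [0.4, 0.3, -3.7]
gripper_width: 23.6
gripper_force: 40.0
tcp B [-115.4 -104.7] z 260.3 yaw [ 1.7998e+02  2.0000e-02 -4.4500e+00]
lid z 252.9 far edge 53.8 y [-28.7  29.8]
edge slope deg 0.1
-146 165.0 | -144 166.0 | -142 166.0 | -140 163.0 | -138 159.0 | -136 139.0 | -134 125.0 | -132 125.0 | -80 125.0 | -78 125.0 | -76 125.0 | -74 125.0 | -72 139.0 | -70 159.0 | -68 163.0 | -66 166.0 | -64 166.0 | h1 1 [14.5 31.1] [0. 0.]
arm1 0.30878660803536806
```

View pics/w6.png

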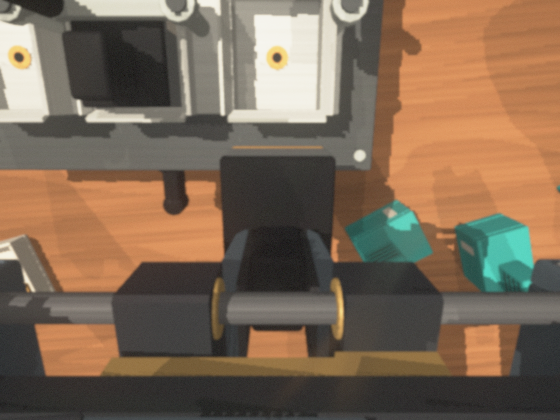

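```bash
python3 -m pendant '{"translation":[[12,0,0],[20,0,0],[24,0,0],[24,0,0],[14,0,0],[5.6,0,0],[0,0,0],[0,0,0]],"roll":[-0.002,0,0,0,0,0,0,0],"hand":[255,255,255,255,255,255,255,255]}'
python3 -c "
from h import *
inhand()"
```

```text
time_s: 28.25
ee_pos: [538.9, 10.5, 260.0]
ee_rot: [180.0, 0.1, -4.3]
force: [-0.3, -0.1, -3.6]
gripper_width: 23.8
gripper_force: 40.0
tcp B [ -17.  -103.9] z 260.3 yaw [ 1.80e+02  8.00e-02 -4.26e+00]
lid z 252.6 far edge 54.1 y [-28.5  29.9]
edge slope deg 0.07
```

```bash
python3 -m pendant '{"translation":[[1,0.6,0],[0,0,10],[0,0,10],[0,0,10],[0,0,8],[0,0,8],[0,0,6],[0,0,0]],"roll":[0,0,0,0,0,0,0,0],"hand":[255,255,255,255,255,255,255,255]}'
```

```text
time_s: 28.97
ee_pos: [539.2, 10.0, 206.7]
ee_rot: [180.0, 0.2, -4.3]
force: [-1.5, 0.7, -3.2]
gripper_width: 23.6
gripper_force: 40.0
```

```bash
python3 -m pendant '{"translation":[[0,0,5],[0,0,4],[0,0,4],[0,0,3],[0,0,2],[0,0,2],[0,0,1.5],[0,0,0]],"roll":[0,0,0,0,0,0,0,0],"hand":[255,255,255,255,255,255,255,255]}'
```

```text
time_s: 29.63
ee_pos: [540.4, 9.9, 187.4]
ee_rot: [-180.0, -0.0, -4.3]
force: [0.9, 0.3, -1.2]
gripper_width: 23.9
gripper_force: 40.0
```

```bash
python3 -m pendant '{"translation":[[0,0,1.5],[0,0,0],[0,0,0],[0,0,0],[0,0,0],[0,0,0],[0,0,0],[0,0,0]],"roll":[0,0,0,0,0,0,0,0],"hand":[255,255,255,255,90,90,90,90]}'
python3 -m pendant '{"translation":[[0,0,0],[0,0,-15],[0,0,-20],[0,0,-20],[0,0,-20],[0,0,0],[0,0,0],[0,0,0]],"roll":[0,0,0,0,0,0,0,0],"hand":[90,90,90,90,90,90,90,90]}'
python3 -c "
from h import *
handles();print(W2B(env.state()['ee_pos'][None]))"
```

```text
time_s: 30.3
ee_pos: [540.5, 9.9, 185.5]
ee_rot: [-180.0, -0.0, -4.3]
force: [-0.4, -0.3, -0.6]
gripper_width: 47.5
gripper_force: 0.0
time_s: 30.97
ee_pos: [539.7, 10.0, 259.4]
ee_rot: [180.0, 0.1, -4.2]
force: [0.3, 0.1, 1.7]
gripper_width: 59.0
gripper_force: 0.0
wrist handle bay y 0 771 [24.7 30.9] [16.2 16.6]
wrist lid 0 3730 179.9 ((1.2654647827148438, 0.38816261291503906), (60.395790100097656, 75.13294982910156), 89.95377349853516)
wrist handle bay y -104 1018 [  98.5 -146.5] [17.1 17.2]
wrist lid -104 6210 180.0 ((0.6220703125, -103.64684295654297), (76.4367446899414, 59.159358978271484), 0.3494141399860382)
scene handle bay y 0 33 [25.9 29. ] [14.4 15.9]
scene lid 0 238 180.1 ((1.4495010375976562, -2.451723098754883), (77.7929916381836, 59.08648681640625), 1.1048232316970825)
scene handle bay y -104 36 [ 100.5 -148. ] [16.3 15.8]
scene lid -104 469 180.4 ((2.2584190368652344, -106.1279296875), (75.99722290039062, 60.2253532409668), 0.3886452913284302)
[[ -16.02344409 -104.45202582]]
```

```bash
python3 -m pendant '{"translation":[[0,0,0],[0,0,0],[0,0,0],[0,0,0],[0,0,0],[0,0,0],[0,0,0],[0,0,0]],"roll":[-0.113,-0.113,-0.113,-0.113,-0.113,-0.113,-0.107,0],"hand":[90,90,90,90,90,90,90,90]}'
python3 -m pendant '{"translation":[[10,20.3,0],[14,30,0],[14,30,0],[12.9,30,0],[0,0,0],[0,0,0],[0,0,0],[0,0,0]],"roll":[0,0,0,0,0,0,0,0],"hand":[90,90,90,90,90,90,90,90]}'
python3 -m pendant '{"translation":[[0,0,12],[0,0,16],[0,0,16],[0,0,12],[0,0,0],[0,0,0],[0,0,0],[0,0,0]],"roll":[0,0,0,0,0,0,0,0],"hand":[90,90,90,90,255,255,255,255]}' 15
python3 -m pendant '{"translation":[[0,0,0],[0,0,0],[0,0,0],[0,0,0],[0,0,0],[0,0,0],[0,0,0],[0,0,0]],"roll":[0,0,0,0,0,0,0,0],"hand":[255,255,255,255,255,255,255,255]}'
python3 -c "
from h import *
print(W2B(env.state()['ee_pos'][None]))"
```

```text
time_s: 31.73
ee_pos: [539.7, 9.9, 259.3]
ee_rot: [-179.9, 0.1, 40.8]
force: [0.3, 0.3, 0.2]
gripper_width: 59.2
gripper_force: 0.0
time_s: 32.4
ee_pos: [649.7, -39.9, 260.4]
ee_rot: [-180.0, 0.0, 40.7]
force: [-0.2, 0.1, -0.6]
gripper_width: 58.8
gripper_force: 0.0
time_s: 33.07
ee_pos: [651.2, -40.3, 206.2]
ee_rot: [179.9, -0.1, 40.7]
force: [-0.9, 0.3, 0.3]
gripper_width: 35.0
gripper_force: 0.0
time_s: 33.73
ee_pos: [651.9, -40.7, 205.2]
ee_rot: [179.9, -0.1, 40.7]
force: [4.8, -1.5, 2.7]
gripper_width: 17.5
gripper_force: 15.0
[[  99.8896978  -146.50770787]]
```

```bash
python3 -m pendant '{"translation":[[5.8,-7.6,0],[5.5,-7.5,0],[3.1,-6.9,0],[3.1,-7,0],[1.6,-7.4,0],[1.6,-7.4,0],[0.2,-7.5,0],[0.1,-7.6,0]],"roll":[0,0,0,0,0,0,0,0],"hand":[255,255,255,255,255,255,255,255]}'
python3 -m pendant '{"translation":[[-1.4,-7.5,0],[-1.4,-7.5,0],[-2.8,-7,0],[-2.9,-7,0],[-4.2,-6.3,0],[-4.2,-6.4,0],[-3.9,-4.1,0],[-1.9,-2.1,0]],"roll":[0,0,0,0,0,0,0,0],"hand":[255,255,255,255,255,255,255,255]}'
python3 -m pendant '{"translation":[[-2,-2,0],[0,0,0],[0,0,0],[0,0,0],[0,0,0],[0,0,0],[0,0,0],[0,0,0]],"roll":[0,0,0,0,0,0,0,0],"hand":[255,255,255,255,255,255,255,255]}'
python3 -c "
from h import *
print(W2B(env.state()['ee_pos'][None]))"
```

```text
time_s: 34.4
ee_pos: [629.7, 18.4, 205.2]
ee_rot: [179.9, -0.2, 40.8]
force: [4.5, 0.3, 2.7]
gripper_width: 17.8
gripper_force: 15.0
time_s: 35.07
ee_pos: [581.9, 39.2, 205.2]
ee_rot: [179.7, -0.3, 40.7]
force: [14.5, -2.3, -0.8]
gripper_width: 17.6
gripper_force: 15.0
time_s: 35.73
ee_pos: [581.9, 39.1, 205.2]
ee_rot: [179.5, -0.5, 40.7]
force: [16.0, -1.5, -0.5]
gripper_width: 17.6
gripper_force: 15.0
[[ 24.08179813 -72.19560389]]
```

```bash
python3 -m pendant '{"translation":[[0,0,0],[0,0,0],[0,0,0],[0,0,0],[0,0,-15],[0,0,-20],[0,0,-20],[0,0,-10]],"roll":[0,0,0,0,0,0,0,0],"hand":[150,150,150,150,150,150,150,150]}'
python3 -m pendant '{"translation":[[0,0,0],[0,0,0],[0,0,0],[0,0,0],[0,0,0],[0,0,0],[0,0,0],[0,0,0]],"roll":[0.113,0.113,0.113,0.113,0.113,0.113,0.107,0],"hand":[150,150,150,200,255,255,255,255]}'
python3 -m pendant '{"translation":[[-20,-5,0],[-30,-8.5,0],[-30,-8.5,0],[-30,-8.5,0],[-30,-8.5,0],[-10,-3.7,0],[0,0,0],[0,0,0]],"roll":[0,0,0,0,0,0,0,0],"hand":[255,255,255,255,255,255,255,255]}' 20
python3 - <<'E'
from h import *
handles(); t=env.state(); print(W2B(t['ee_pos'][None]),t['ee_pos'],t['gripper_width'])
p=shot('wrist','w7.png');c,uv=cloud(p);b=W2B(c);col=p['frame'][uv[:,1],uv[:,0]].max(1)
for k in (0,-104):
    m=(abs(c[:,2]-237)<4)&(b[:,0]>5)&(b[:,0]<50)&(abs(b[:,1]-k-32)<20)&(col<90)
    l=(abs(c[:,2]-194)<2.5)&(b[:,0]>5)&(b[:,0]<45)&(b[:,1]>k-28)&(b[:,1]<k+18)
    print(k,m.sum(),(b[m].min(0)+b[m].max(0))/2 if m.sum() else '',l.sum(),np.degrees(np.arctan(np.polyfit(b[l][:,1],b[l][:,0],1)[0])) if l.sum()>20 else '')
E
```

```text
time_s: 36.4
ee_pos: [576.7, 39.8, 271.3]
ee_rot: [180.0, -0.0, 40.7]
force: [0.4, -0.0, 0.5]
gripper_width: 37.7
gripper_force: 0.0
time_s: 37.07
ee_pos: [576.0, 39.7, 268.7]
ee_rot: [180.0, 0.1, -4.4]
force: [0.4, -0.0, 0.1]
gripper_width: 7.3
gripper_force: 0.0
time_s: 37.73
ee_pos: [431.0, 93.4, 269.7]
ee_rot: [180.0, -0.1, -4.1]
force: [0.6, -0.3, -0.1]
gripper_width: 0.4
gripper_force: 0.0
wrist lid 0 4093 180.0 ((-10.449237823486328, 1.1474170684814453), (59.94791030883789, 53.06443786621094), 89.99859619140625)
wrist lid -104 3520 179.9 ((-10.319324493408203, -102.7275161743164), (53.87312698364258, 62.317291259765625), 0.3054046630859375)
scene handle bay y 0 41 [ 26.1 -16.7] [ 16.8 106.5]
scene lid 0 239 180.5 ((3.8278770446777344, -3.2774925231933594), (79.32848358154297, 58.964385986328125), 3.028019666671753)
scene handle bay y -104 34 [ 25.6 -74.5] [14.6 16.4]
scene lid -104 215 180.2 ((1.9201126098632812, -106.08069610595703), (79.61859130859375, 59.02587127685547), 0.49896755814552307)
[[-129.61492881  -29.660452  ]] [431.8257941   93.07088677 269.43235132] 0.46575126929795163
0 0  0 
-104 0  0
```

View pics/w7.png

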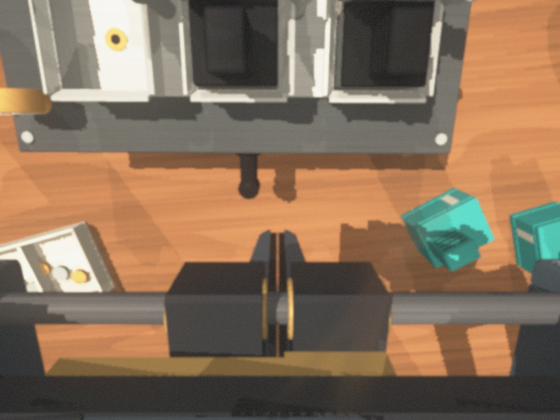

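```bash
python3 -m pendant '{"translation":[[3.5,0,30],[0,0,35],[0,0,35],[0,0,35],[0,0,30],[0,0,20],[0,0,8.5],[0,0,0]],"roll":[0,0,0,0,0,0,0,0],"hand":[255,255,255,255,255,255,255,255]}'
python3 -m pendant '{"translation":[[-0.5,-7,0],[-2.5,-12.7,0],[-2.5,-12.8,0],[2,-8.5,0],[2,-8.5,0],[4,-6.5,0],[4.5,-6.5,0],[0,0,0]],"roll":[0,0,0,0,0,0,0,0],"hand":[255,255,255,255,255,255,255,255]}'
sed -i 's/np.array(\[-82,-8.5\])/np.array([-82,-0.5])/' h.py
python3 -c "
from h import *
valve();print(W2B(env.state()['ee_pos'][None])-[-82,-.5])"
```

```text
time_s: 38.55
ee_pos: [433.6, 92.5, 74.0]
ee_rot: [179.9, 0.3, -4.3]
force: [0.1, 0.3, 0.3]
gripper_width: 0.2
gripper_force: 0.0
time_s: 39.22
ee_pos: [447.2, 155.6, 77.5]
ee_rot: [-180.0, -0.2, -4.2]
force: [-0.8, -1.6, -0.1]
gripper_width: 0.3
gripper_force: 0.5
lobe theta hist [(-100, 0), (-90, 0), (-80, 0), (-70, 0), (-60, 0), (-50, 0), (-40, 0), (-30, 8), (-20, 28), (-10, 60), (0, 5), (10, 0), (20, 9), (30, 10), (40, 8), (50, 10), (60, 26), (70, 22), (80, 1), (90, 1)]
[[-37.19343204  34.38876015]]
```

```bash
python3 -m pendant '{"translation":[[0,0,-20],[0,0,-22],[-2,27,0],[-2,27,0],[-1,26.5,0],[0,0,0],[0,0,20],[0,0,22]],"roll":[0,0,0,0,0,0,0,0],"hand":[255,255,255,255,255,255,255,255]}'
python3 -m pendant '{"translation":[[0,-8,0],[-1,-9,0],[-2,-8,0],[-2,-9,0],[-2,-8,0],[-1,-8,0],[0,0,0],[0,0,0]],"roll":[0,0,0,0,0,0,0,0],"hand":[255,255,255,255,255,255,255,255]}'
python3 -m pendant '{"translation":[[1,-8,0],[2,-9,0],[3,-8,0],[4,-6.5,0],[3,-3,0],[0,0,0],[0,0,0],[0,0,0]],"roll":[0,0,0,0,0,0,0,0],"hand":[255,255,255,255,255,255,255,255]}'
python3 -c "
from h import *
valve();print(W2B(env.state()['ee_pos'][None])-[-82,-.5])"
```

```text
time_s: 39.93
ee_pos: [437.4, 75.4, 78.0]
ee_rot: [-179.9, -0.4, -4.4]
force: [0.8, -0.2, -0.5]
gripper_width: 0.5
gripper_force: 0.0
time_s: 40.6
ee_pos: [431.4, 127.0, 77.0]
ee_rot: [-179.9, -0.2, -4.2]
force: [-0.2, -0.6, 0.4]
gripper_width: 0.4
gripper_force: 0.1
time_s: 41.27
ee_pos: [446.5, 159.2, 76.3]
ee_rot: [-179.9, -0.1, -4.3]
force: [-0.0, -0.5, -0.1]
gripper_width: 0.6
gripper_force: 0.1
lobe theta hist [(-100, 0), (-90, 0), (-80, 0), (-70, 0), (-60, 0), (-50, 0), (-40, 0), (-30, 8), (-20, 24), (-10, 63), (0, 2), (10, 0), (20, 5), (30, 10), (40, 6), (50, 11), (60, 20), (70, 25), (80, 4), (90, 0)]
[[-38.00609976  37.79048472]]
```

```bash
python3 -m pendant '{"translation":[[0,0,-20],[0,0,-22],[-2,28,0],[-2,28,0],[-1,27.5,0],[0,0,0],[0,0,20],[0,0,22]],"roll":[0,0,0,0,0,0,0,0],"hand":[255,255,255,255,255,255,255,255]}'
python3 -m pendant '{"translation":[[0,-5,0],[-1,-7,0],[-1,-7,0],[0,-5,0],[0,-4,0],[0,-2,0],[0,0,0],[0,0,0]],"roll":[0,0,0,0,0,0,0,0],"hand":[255,255,255,255,255,255,255,255]}'
python3 -c "
from h import *
valve();print(W2B(env.state()['ee_pos'][None])-[-82,-.5])"
```

```text
time_s: 41.98
ee_pos: [436.9, 76.0, 77.1]
ee_rot: [-179.9, -0.4, -4.4]
force: [-0.2, 1.1, -0.6]
gripper_width: 0.4
gripper_force: 0.0
time_s: 42.65
ee_pos: [433.5, 101.9, 76.5]
ee_rot: [179.4, 0.1, -3.9]
force: [-2.9, -21.1, 2.5]
gripper_width: 0.4
gripper_force: 11.1
lobe theta hist [(-100, 1), (-90, 0), (-80, 1), (-70, 0), (-60, 0), (-50, 0), (-40, 0), (-30, 4), (-20, 25), (-10, 24), (0, 46), (10, 24), (20, 0), (30, 0), (40, 0), (50, 0), (60, 0), (70, 12), (80, 64), (90, 5)]
[[-46.57212639 -20.27673625]]
```

```bash
python3 -m pendant '{"translation":[[0,8,0],[0,5,0],[0,0,-35],[0,0,-35],[0,0,-35],[0,0,-35],[-20,0,-30],[-20,0,0]],"roll":[0,0,0,0,0,0,0,0],"hand":[255,255,255,255,255,255,255,255]}'
python3 -m pendant '{"translation":[[0,0,0],[0,0,0],[0,0,0],[0,0,0],[0,0,0],[0,0,0],[0,0,0],[0,0,0]],"roll":[0,0,0,0,0,0,0,0],"hand":[255,255,255,255,255,255,255,255]}'
python3 - <<'E'
from h import *
p=shot('scene','s9.png');valve('d9.png')
a=cv2.imread('pics/s9.png')[150:370,90:510];b=cv2.imread('pics/d9.png')[150:300,150:400]
o=np.zeros((600,800,3),np.uint8);o[:300,:573]=cv2.resize(a,(573,300));o[300:,:500]=cv2.resize(b,(500,300));cv2.imwrite('pics/f.png',o)
E
```

```text
time_s: 43.37
ee_pos: [398.5, 97.9, 253.0]
ee_rot: [-179.7, -0.9, -4.3]
force: [1.6, 0.5, -0.4]
gripper_width: 0.2
gripper_force: 0.0
time_s: 44.03
ee_pos: [394.3, 96.0, 245.7]
ee_rot: [180.0, 0.0, -4.3]
force: [-0.6, -0.2, 0.8]
gripper_width: 0.2
gripper_force: 0.0
lobe theta hist [(-100, 3), (-90, 39), (-80, 18), (-70, 0), (-60, 0), (-50, 0), (-40, 0), (-30, 0), (-20, 4), (-10, 26), (0, 42), (10, 26), (20, 0), (30, 0), (40, 0), (50, 0), (60, 0), (70, 13), (80, 56), (90, 10)]
```

View pics/f.png

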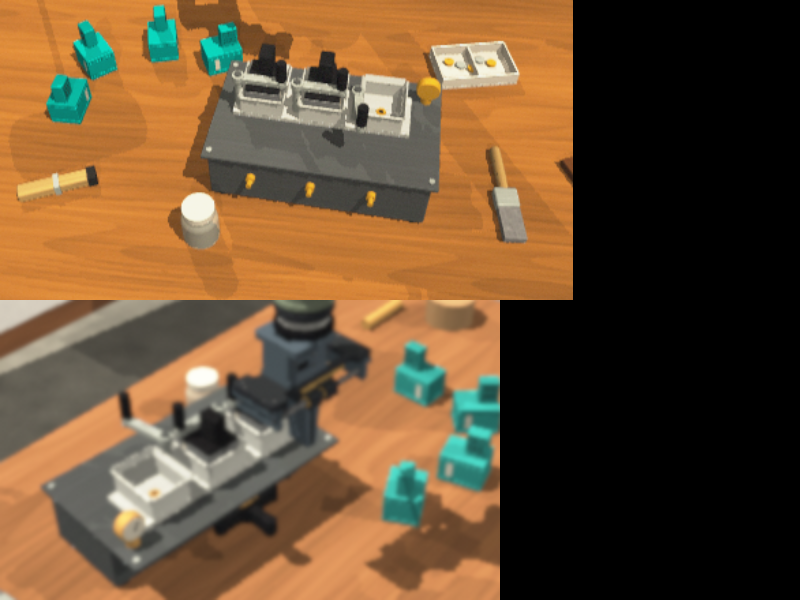

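Both black cartridges are seated with levers shut, the knob's lobes lie on the axes at its open stop, and the four turquoise look-alikes, jar, clamp and brush have not been moved.

```bash
python3 -c "
from workcell import env
print(env.job_done())"
```

```text
the job is handed in; nothing more can be done
None
```

The job is handed in: the air was shut, both cartridges on the bench were seated (middle and right bays) with their levers shut to the stop, and the air was then turned fully on again; the jar, ring clamp, brush and turquoise look-alikes were left alone.

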